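Bring an engine just past compression and lock its crank

ROBOT

A 7-joint arm with a two-finger parallel gripper is mounted at the origin on a cart in front of the work surface, level with it; the furniture and walls round the work are solid. World frame = base frame: x ahead of the robot, y to its left, z up, the work surface at z = 0. Lengths are in m, angles in rad, forces in N, time in s.
With the tool pointing down it reaches from about 0.35 to 0.9 m from the base axis. Payload 8.1 kg.
Tool frame: the origin (TCP) lies midway between the tips of the shut fingers; the grasp point (between the pads) lies 19 mm behind it; z points along the fingers, y is the direction in which the jaws open and shut (so a half turn about z gives the same grasp; the last joint's range is limited). The gripper opens to 92 mm and grips with 3 to 60 N. Pads are 19 mm wide; open, the fingers measure 130 mm over their backs; the gripper's body (75 mm by 190 mm) begins 47 mm behind the grasp point.
Start: joints at [1.055, 0.434, 0.025, 1.573, -0.012, 1.134, -0.075], TCP at [0.251, -0.573, 0.227] pointing down, gripper open.
Joint ranges: [-2.62, 2.62], [-0.44, 2.09], [-1.27, 1.32], [0.08, 2.57], [-1.32, 4.46], [0.12, 2], [-2.74, 2.74]. Speed limits (rad/s): [2.22, 2.22, 3.01, 3.01, 3.14, 3.14, 3.14].

INTERFACE

Orientations are given as [roll, pitch, yaw] about the fixed x, y, z axes, in that order (R = Rz(yaw) Ry(pitch) Rx(roll)).
In Python, from cell import r gives the robot as it stands.
- The arm moves only by the shell command python3 -m creep 'ROWS' [FORCE]. ROWS is JSON, a list of rows, each an object with "angular": the turn, a rotation vector about the tool's x, y, z in units of 8 degrees (1.0 is 8 degrees), a list of three; "linear": the shift along the tool's x, y, z in m, a list of three; "jaw": the finger opening in m, from 0 to 0.0918. A call has 1 to 12 rows; each row shifts and turns the commanded pose from where the row before left it, along the tool's axes as they then stand; what a row does not reach is not made up. A row lasts 1/10 s, in which the tool goes at most 50 mm and 8.59 degrees, less where a joint would pass 70% of its speed; a pose out of reach is approached as far as the arm can. A call with a gripper value outside its range is refused whole. The fingers move at their own pace and stop on an object; FORCE is the grip in N (left out, the last holds). Time passes only in rows, so rows that do not move let the fingers close. It gives the time, the measured TCP pose, the force and the opening at its end, in the units of the state.
- r.state(): the state, without advancing time (a new reading comes with each control period).
- r.camera(name): name is "scene" or "top" or "wrist"; returns a dict with "pixels" (400x640x3 uint8, blue, green, red), "K" (3x3 intrinsics, pixels), "cam_to_world" (4x4, takes a point from camera to world coordinates). Camera axes: x right, y down, z forward; pixel columns grow to the right and rows downward; lengths in m; the calibration is good to about 2 mm. A picture is of the moment at which its call begins. There is no depth.
- r.hand_in(): hands the job in, once; it reports no verdict.
The state is a dict: "t": time; "joints": joint angles; "joint_velocities": joint speeds; "effort": joint torques, N m; "tool_pos": TCP position; "orientation": TCP orientation; "contact_force": force on the tool from outside, world axes, zero at the start; "moment": the same for the moment, N m; "gripper_width": opening from 0.0 (shut) to 1.0 (fully open).
Only numpy, scipy, OpenCV 4.12 (cv2) and the standard library are available. Lean on these libraries where they do the work, as an engineer would, in place of code of your own. Each camera call takes 0.05 s, during which the arm holds its last target. There are 200 camera calls.

TASK

This small engine, which runs clockwise seen from above, has to stand just past the top of its compression before its valves are set. Turn the flywheel by its blades, feel the compression build up, peak and give way, and stop just past it; then let go and push the locking pin gently all the way down, so that it drops into its slot and locks the crank. Never ram the pin if it is blocked, and leave the jar and the sanding block where they are.

Things in the scene. Friction and masses are not known exactly. Their poses are not given: they have to be found in the camera images.
- flywheel: Dark steel flywheel on top of the engine, 160 mm across, axis upright, turning with the crank. Origin on the axis, 116 mm above the bench, z up. The disc's upper face is 12 mm above the origin; six equal radial fan blades stand on it, one along its +x axis, the others every 60 degrees. Nothing on it shows where compression comes; how it sits on the crank differs each time.
- blade (a point): Middle of the free part of the blade on the flywheel's +x axis, 28 mm above the flywheel's origin, 58 mm from the axis; x points outward, z up. Each blade is 8 mm thick, reaches from 40 to 77 mm from the axis and stands 32 mm free above the disc (top 160 mm above the bench). Between the blades, in the middle, a cup and nut 62 mm across, no higher than the nut's 153 mm above the bench.
- shaft_top (a point): Fixed point on the flywheel's axis, 160 mm above the bench. Turn clockwise seen from above. The wheel turns against a steady drag of about 0.28 N m (5 N at a blade's middle) and stays where it is left, except in compression. At the start the top of compression is still 63 to 118 degrees ahead; compression begins 49 degrees before the top, so there are at least 13 degrees of plain drag first.
- engine: Engine, cast aluminium, fixed. Origin on the bench under the flywheel's axis; finned cylinder (106 mm high) along +y, about toward the robot. Feel: resistance peaks at 2.4 times the drag 28 degrees before the top, is plain drag at the top, under half of it 7.5 degrees past. The air's part is mirrored past the top: beyond 14 degrees past a freed wheel runs on; let go over 14 short, it springs back.
- lock_pin: Locking pin: black round knob, 27 mm across and 16 mm high, on an upright steel rod in a boss of the engine case, 112 mm from the flywheel's axis, at x -38 mm, y -105 mm in the engine's frame. Origin at the centre of the knob's underside, 134 mm above the bench when up. Slides straight down 12 mm with 3 N of friction, has no spring and stays where it is left. Bears 40 N at most.
- knob_top (a point): Centre of the knob's top: 150 mm above the bench with the pin up, 138 mm all the way down. The pin's slot in the crank is under it when the crank stands 7.5 degrees past the top of compression, give or take 7; anywhere else the pin meets solid metal after 4 mm (knob top at 146 mm). The black ignition coil beside the flywheel's rim is no higher than 137 mm.
- nail_jar: Glass jar of nails, 62 mm wide, 85 mm high, standing behind the engine on the right. Origin under its centre. A bystander.
- sanding_block: Cork sanding block, 64 x 112 x 28 mm, lying to the left of the engine in front of the round pan. Origin under its centre. A bystander.
- hanging_leads_point (a point): A point in the bundle of black cables that hangs over the bench's right edge from bench height here (x 0.55 to 0.65 m, y -0.12 to -0.2 m) up to the ceiling, leaning away from the robot. Solid: the arm starts to the right of it and must pass on the robot's side of it, drawn in to about 0.4 m from the base.

How it is judged:
On the way:
1. the fingers turn the flywheel by its blades while the pin is still up (contact force between the fingers and flywheel above 3 N and z of knob_top in the frame of engine above 0.142 m), for 0.2 s.
At the end, for the whole second after the job is handed in: the locking pin is down in its slot in the crank, within 1.5 mm of fully down (z of knob_top in the frame of engine below 0.1395 m); the robot touches nothing.
It fails at once if the locking pin is rammed: pressed with more than 40 N (contact force between any of the fingers, the arm and lock_pin above 40 N).
It fails at once if the jar or the sanding block is shifted by more than 20 mm (distance of any of nail_jar, sanding_block from where it was at the start of the episode above 0.02 m).
It also fails if it takes over 72 s, if anything falls off the work surface, if the arm or the gripper's body presses on something with over 40 N, if the wrist force passes 120 N, or if a joint passes its speed limit or range.

## Working session

There is one attempt and no reset: what is moved stays moved. The work goes in short steps, Python scripts to look and compute and a shell command to move; the robot and the scene stay as the last step left them, time stands still between calls to the robot, and variables do not carry over. Pictures are saved under pics/ and viewed, about 8 in all and at most 12, crops included, and the job is handed in when it is done.

```bash
ls; mkdir -p pics
python3 - <<'E'
from cell import r
import cv2,numpy as np
s=r.state();print({k:np.round(v,3).tolist() for k,v in s.items()})
for n in("top","scene"):
    c=r.camera(n);cv2.imwrite(f"pics/{n}0.png",c["pixels"]);print(n,np.round(c["K"],1).tolist(),np.round(c["cam_to_world"],4).tolist())
E
```

```text
pics
{'t': 0.0, 'joints': [1.055, 0.435, 0.025, 1.574, -0.012, 1.134, -0.075], 'joint_velocities': [-0.001, -0.0, -0.002, -0.002, -0.0, 0.001, 0.0], 'effort': [-0.001, -66.786, 0.985, -31.446, -0.061, 0.043, 0.0], 'tool_pos': [0.25, -0.572, 0.226], 'orientation': [-3.14, 0.0, 0.413], 'contact_force': [0.048, 0.285, -0.229], 'moment': [0.023, 0.058, -0.007], 'gripper_width': 1.002}
top [[415.5, 0.0, 328.1], [0.0, 415.5, 198.8], [0.0, 0.0, 1.0]] [[-0.0094, -0.9932, 0.1163, 0.4396], [-0.9995, 0.0129, 0.0294, 0.0872], [-0.0307, -0.1159, -0.9928, 1.4095], [0.0, 0.0, 0.0, 1.0]]
scene [[392.7, 0.0, 323.1], [0.0, 392.7, 197.7], [0.0, 0.0, 1.0]] [[-0.7552, -0.3049, 0.5803, -0.1602], [-0.6555, 0.3429, -0.6728, 0.9873], [0.0061, -0.8885, -0.4588, 0.7793], [0.0, 0.0, 0.0, 1.0]]
```

View pics/top0.png

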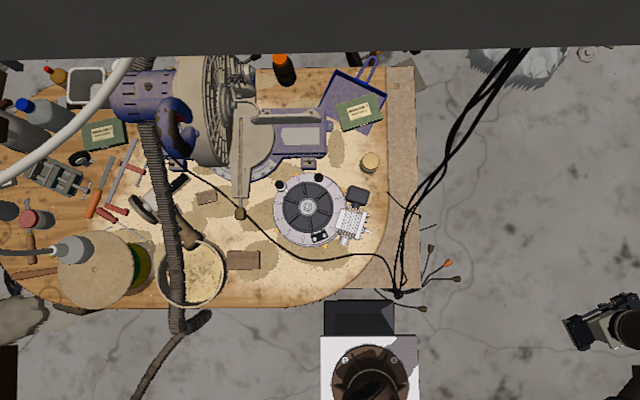

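View pics/scene0.png

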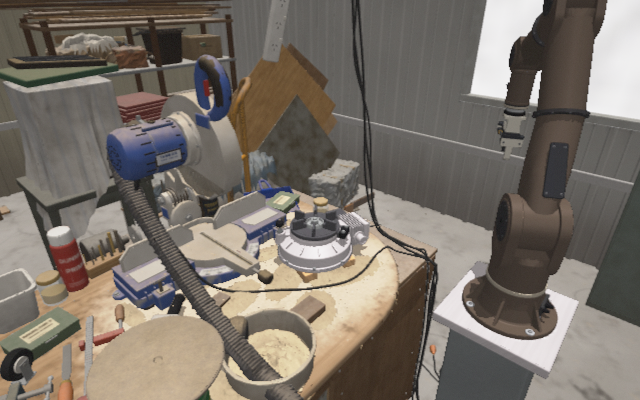

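Run:
```python
import cv2,numpy as np
a=cv2.imread("pics/top0.png")[160:260,250:390]
b=cv2.imread("pics/scene0.png")[185:275,260:380]
a=cv2.resize(a,(800,571),interpolation=cv2.INTER_CUBIC)
cv2.imwrite("pics/c1.png",a)
```

```text
(no output)
```

View pics/c1.png

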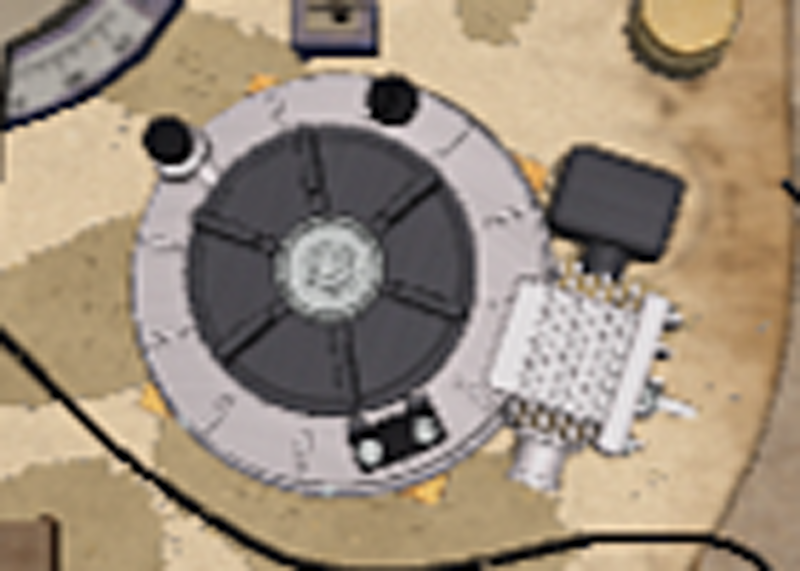

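```bash
cat > h.py <<'E'
import numpy as np
from cell import r
def w(c,u,v,z):
    T=np.array(c["cam_to_world"]);d=T[:3,:3]@np.linalg.solve(c["K"],[u,v,1]);o=T[:3,3]
    return o+d*(z-o[2])/d[2]
def proj(c,p):
    T=np.array(c["cam_to_world"]);q=c["K"]@(T[:3,:3].T@(np.asarray(p)-T[:3,3]));return q[:2]/q[2]
E
python3 - <<'E'
from h import *
c=r.camera("top")
f=lambda x,y,z:w(c,250+x/5.714-.4,160+y/5.714-.4,z)
ax=f(331,268,.153);print("axis",ax)
k=f(168,140,.15);print("knob",k,np.linalg.norm((k-ax)[:2]))
for p in[(310,130),(440,180),(465,315),(345,405),(220,360),(195,215)]:
    d=f(*p,.16)-ax;print(np.degrees(np.arctan2(d[1],d[0])),np.hypot(*d[:2]))
cy=f(585,355,.1)-ax;print("cyl",np.degrees(np.arctan2(cy[1],cy[0]))-90)
for p in[(400,290,0),(410,230,0),(410,230,.3),(430,175,.3),(430,175,.5)]:print(p,w(c,*p))
E
```

```text
axis [0.56399467 0.18717073 0.153     ]
knob [0.63463633 0.27509965 0.15      ] 0.11279068661840516
8.059014776222526 0.07414481333062826
-52.211091358486435 0.07434419321824935
-110.37973131980496 0.07606064211579934
-174.0186645263491 0.07359592227419728
129.88814510200612 0.07605510869341703
68.33259646717953 0.0773005285531122
cyl -198.20116262633096
(400, 290, 0) [ 0.29731488 -0.10666844  0.        ]
(410, 230, 0) [ 0.49535597 -0.14601037  0.        ]
(410, 230, 0.3) [ 0.48349736 -0.09638164  0.3       ]
(430, 175, 0.3) [ 0.63038224 -0.15456985  0.3       ]
(430, 175, 0.5) [ 0.59599918 -0.11099508  0.5       ]
```

```bash
python3 -m creep '[{"angular":[0,0,0],"linear":[0,-0.045,-0.015],"jaw":0.02},{"angular":[0,0,0],"linear":[0,-0.045,-0.015],"jaw":0.02},{"angular":[0,0,0],"linear":[0,-0.045,-0.015],"jaw":0.02},{"angular":[0,0,0],"linear":[0,-0.045,-0.015],"jaw":0.02},{"angular":[0,0,0],"linear":[0,-0.045,-0.015],"jaw":0.02},{"angular":[0,0,0],"linear":[0,0,0],"jaw":0.02},{"angular":[0,0,0],"linear":[0,0,0],"jaw":0.02}]' 10; python3 -c "
from h import *
s=r.state();print(np.round(s['joints'],3))"
```

```text
t: 0.85
tool_pos: [0.1604, -0.3662, 0.3024]
orientation: [3.139, -0.0, 0.413]
contact_force: [-0.2, 0.5, 0.0]
gripper_width: 0.44
[ 1.035 -0.004 -0.011  1.95   0.     1.193 -0.134]
```

```bash
python3 -m creep '[{"angular":[0,0,-0.75],"linear":[0.0418,-0.0022,0],"jaw":0.02},{"angular":[0,0,-0.75],"linear":[0.0418,-0.0022,0],"jaw":0.02},{"angular":[0,0,-0.75],"linear":[0.0418,-0.0022,0],"jaw":0.02},{"angular":[0,0,-0.75],"linear":[0.0418,-0.0022,0],"jaw":0.02},{"angular":[0,0,-0.75],"linear":[0.0418,-0.0022,0],"jaw":0.02},{"angular":[0,0,-0.75],"linear":[0.0418,-0.0022,0],"jaw":0.02},{"angular":[0,0,-0.75],"linear":[0.0418,-0.0022,0],"jaw":0.02},{"angular":[0,0,-0.75],"linear":[0.0418,-0.0022,0],"jaw":0.02},{"angular":[0,0,-0.75],"linear":[0.0418,-0.0022,0],"jaw":0.02},{"angular":[0,0,-0.75],"linear":[0.0418,-0.0022,0],"jaw":0.02},{"angular":[0,0,-0.75],"linear":[0.0418,-0.0022,0],"jaw":0.02},{"angular":[0,0,-0.75],"linear":[0.0418,-0.0022,0],"jaw":0.02}]'
python3 -m creep '[{"angular":[0,0,-0.75],"linear":[0.0418,-0.0022,0],"jaw":0.02},{"angular":[0,0,-0.75],"linear":[0.0418,-0.0022,0],"jaw":0.02},{"angular":[0,0,0],"linear":[0,0,0],"jaw":0.02},{"angular":[0,0,0],"linear":[0,0,0],"jaw":0.02}]'
cat > goto.py <<'E'
import sys;from h import *
from scipy.spatial.transform import Rotation as R
# target x y z yawdeg -> delta in tool axes
x,y,z,a=map(float,sys.argv[1:]);s=r.state();Q=R.from_euler('xyz',s['orientation'])
T=R.from_euler('xyz',[np.pi,0,np.radians(a)])
print('t',s['t'],'lin',np.round(Q.inv().apply(np.array([x,y,z])-s['tool_pos']),4),'ang/8deg',np.round(np.degrees((Q.inv()*T).as_rotvec())/8,3),'F',np.round(s['contact_force'],1),'j',np.round(s['joints'],2))
E
python3 goto.py .528 .2327 .25 128.3
```

```text
t: 2.05
tool_pos: [0.399, 0.0411, 0.3012]
orientation: [-3.141, -0.002, 1.673]
contact_force: [0.3, 0.0, -1.2]
gripper_width: 0.22
t: 2.45
tool_pos: [0.3815, 0.1218, 0.3012]
orientation: [-3.141, -0.001, 1.88]
contact_force: [-0.1, -1.9, -0.2]
gripper_width: 0.219
t 2.45 lin [0.061  0.1733 0.0512] ang/8deg [-0.004 -0.01  -2.572] F [-0.1 -1.9 -0.2] j [ 0.28  0.06 -0.74  1.9   0.04  1.2  -0.16]
```

```bash
python3 -m creep '[{"angular":[0,0,0],"linear":[0.0122,0.0347,0.0102],"jaw":0.024},{"angular":[0,0,0],"linear":[0.0122,0.0347,0.0102],"jaw":0.024},{"angular":[0,0,0],"linear":[0.0122,0.0347,0.0102],"jaw":0.024},{"angular":[0,0,0],"linear":[0.0122,0.0347,0.0102],"jaw":0.024},{"angular":[0,0,0],"linear":[0.0122,0.0347,0.0102],"jaw":0.024},{"angular":[0,0,-0.857],"linear":[0,0,0],"jaw":0.024},{"angular":[0,0,-0.857],"linear":[0,0,0],"jaw":0.024},{"angular":[0,0,-0.857],"linear":[0,0,0],"jaw":0.024},{"angular":[0,0,0],"linear":[0,0,0],"jaw":0.024},{"angular":[0,0,0],"linear":[0,0,0],"jaw":0.024}]'
python3 goto.py .528 .2327 .25 128.3
python3 - <<'E'
from h import *;import cv2
c=r.camera("wrist");im=c["pixels"].copy()
print(np.round(c["cam_to_world"],3).tolist())
ax=np.array([.564,.187])
for k in range(6):
    a=np.radians(8.3+60*k)
    for R in(.04,.077):
        p=proj(c,[*(ax+R*np.array([np.cos(a),np.sin(a)])),.16]);cv2.circle(im,tuple(int(v) for v in p),3,(0,0,255),-1)
for p in([*ax,.153],[.6346,.2751,.15]):
    p=proj(c,p);cv2.circle(im,tuple(int(v) for v in p),3,(0,255,0),-1)
cv2.imwrite("pics/w1.png",im);cv2.imwrite("pics/w1raw.png",c["pixels"])
E
```

```text
t: 3.45
tool_pos: [0.5287, 0.2305, 0.2499]
orientation: [-3.141, -0.0, 2.232]
contact_force: [-0.3, 0.2, -0.1]
gripper_width: 0.256
t 3.45 lin [ 0.0022  0.0008 -0.0001] ang/8deg [-0.008 -0.002 -0.055] F [-0.3  0.2 -0.1] j [ 0.06  0.46 -0.81  1.61  0.35  1.22 -0.16]
[[0.789, 0.593, 0.16, 0.486], [0.614, -0.761, -0.208, 0.286], [-0.001, 0.263, -0.965, 0.407], [0.0, 0.0, 0.0, 1.0]]
```

View pics/w1.png

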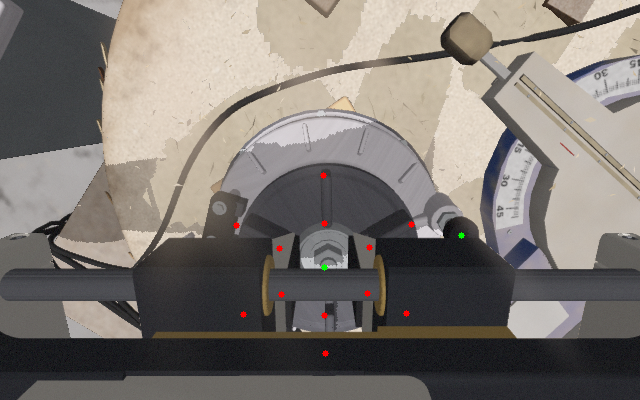

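```bash
python3 -m creep '[{"angular":[0,0,0],"linear":[0.002,0.001,0.03],"jaw":0.024},{"angular":[0,0,0],"linear":[0,0,0.03],"jaw":0.024},{"angular":[0,0,0],"linear":[0,0,0.02],"jaw":0.024},{"angular":[0,0,0],"linear":[0,0,0.015],"jaw":0.024},{"angular":[0,0,0],"linear":[0,0,0.01],"jaw":0.024},{"angular":[0,0,0],"linear":[0,0,0.01],"jaw":0.024},{"angular":[0,0,0],"linear":[0,0,0],"jaw":0.024},{"angular":[0,0,0],"linear":[0,0,0],"jaw":0.024}]'
python3 goto.py .528 .2327 .134 128.3
```

```text
t: 4.3
tool_pos: [0.5277, 0.2344, 0.1362]
orientation: [3.141, 0.0, 2.238]
contact_force: [-0.3, 0.3, -0.4]
gripper_width: 0.263
t 4.3 lin [-0.0015 -0.0008  0.0022] ang/8deg [ 0.005  0.001 -0.012] F [-0.3  0.3 -0.4] j [ 0.01  0.57 -0.75  1.76  0.45  1.   -0.25]
```

```bash
cat > log.py <<'E'
from h import *
s=r.state();d=np.array(s['tool_pos'][:2])-[.564,.187];a=np.arctan2(d[1],d[0]);F=s['contact_force'];
t=np.array([-np.sin(a),np.cos(a)]);u=np.array([np.cos(a),np.sin(a)])
print('   t %.2f ang %.2f rad %.1fmm yaw %.2f z %.4f Ft %.2f Fr %.2f Fz %.1f Mz %.2f j7 %.2f'%(s['t'],np.degrees(a),1e3*np.hypot(*d),np.degrees(s['orientation'][2]),s['tool_pos'][2],F[:2]@t,F[:2]@u,F[2],s['moment'][2],s['joints'][6]))
E
python3 -m creep '[{"angular":[0,0,0.25],"linear":[-0.0003,0.002,0],"jaw":0.024},{"angular":[0,0,0.25],"linear":[-0.0003,0.002,0],"jaw":0.024},{"angular":[0,0,0.25],"linear":[-0.0003,0.002,0],"jaw":0.024}]' >/dev/null; python3 log.py
python3 -m creep '[{"angular":[0,0,0.25],"linear":[-0.0001,0.002,0],"jaw":0.024},{"angular":[0,0,0.25],"linear":[-0.0001,0.002,0],"jaw":0.024},{"angular":[0,0,0.25],"linear":[-0.0001,0.002,0],"jaw":0.024}]'>/dev/null; python3 log.py
python3 -m creep '[{"angular":[0,0,0.25],"linear":[-0.0001,0.002,0],"jaw":0.024},{"angular":[0,0,0.25],"linear":[-0.0001,0.002,0],"jaw":0.024},{"angular":[0,0,0.25],"linear":[-0.0001,0.002,0],"jaw":0.024}]'>/dev/null; python3 log.py
python3 -m creep '[{"angular":[0,0,0.25],"linear":[-0.0001,0.002,0],"jaw":0.024},{"angular":[0,0,0.25],"linear":[-0.0001,0.002,0],"jaw":0.024}]'>/dev/null; python3 log.py
python3 -m creep '[{"angular":[0,0,0.25],"linear":[-0.0001,0.002,0],"jaw":0.024},{"angular":[0,0,0.25],"linear":[-0.0001,0.002,0],"jaw":0.024}]'>/dev/null; python3 log.py
```

```text
t 4.60 ang 121.51 rad 58.8mm yaw 122.02 z 0.1362 Ft -0.40 Fr 0.24 Fz -0.6 Mz 0.01 j7 -0.34
   t 4.90 ang 116.57 rad 58.7mm yaw 116.06 z 0.1357 Ft 5.21 Fr -0.35 Fz 2.5 Mz 0.06 j7 -0.43
   t 5.20 ang 110.28 rad 59.0mm yaw 110.07 z 0.1357 Ft 4.79 Fr 1.59 Fz 2.6 Mz 0.01 j7 -0.52
   t 5.40 ang 106.38 rad 59.0mm yaw 106.08 z 0.1357 Ft 4.48 Fr 1.89 Fz 2.2 Mz 0.03 j7 -0.58
   t 5.60 ang 102.50 rad 59.0mm yaw 102.08 z 0.1357 Ft 5.06 Fr 2.38 Fz 1.5 Mz -0.01 j7 -0.63
```

```bash
python3 -m creep '[{"angular":[0,0,0.25],"linear":[-0.0001,0.002,0],"jaw":0.024},{"angular":[0,0,0.25],"linear":[-0.0001,0.002,0],"jaw":0.024}]'>/dev/null; python3 log.py
python3 -m creep '[{"angular":[0,0,0.25],"linear":[-0.0001,0.002,0],"jaw":0.024},{"angular":[0,0,0.25],"linear":[-0.0001,0.002,0],"jaw":0.024}]'>/dev/null; python3 log.py
python3 -m creep '[{"angular":[0,0,0.25],"linear":[-0.0001,0.002,0],"jaw":0.024},{"angular":[0,0,0.25],"linear":[-0.0001,0.002,0],"jaw":0.024}]'>/dev/null; python3 log.py
python3 -m creep '[{"angular":[0,0,0.25],"linear":[-0.0001,0.002,0],"jaw":0.024},{"angular":[0,0,0.25],"linear":[-0.0001,0.002,0],"jaw":0.024}]'>/dev/null; python3 log.py
python3 -m creep '[{"angular":[0,0,0.25],"linear":[-0.0001,0.002,0],"jaw":0.024},{"angular":[0,0,0.25],"linear":[-0.0001,0.002,0],"jaw":0.024}]'>/dev/null; python3 log.py
python3 -m creep '[{"angular":[0,0,0.25],"linear":[-0.0001,0.002,0],"jaw":0.024},{"angular":[0,0,0.25],"linear":[-0.0001,0.002,0],"jaw":0.024}]'>/dev/null; python3 log.py
python3 -m creep '[{"angular":[0,0,0.25],"linear":[-0.0001,0.002,0],"jaw":0.024},{"angular":[0,0,0.25],"linear":[-0.0001,0.002,0],"jaw":0.024}]'>/dev/null; python3 log.py
```

```text
t 5.80 ang 98.62 rad 59.0mm yaw 98.09 z 0.1356 Ft 3.49 Fr 2.49 Fz 1.2 Mz -0.01 j7 -0.69
   t 6.00 ang 94.78 rad 59.0mm yaw 94.10 z 0.1356 Ft 4.76 Fr 2.18 Fz 0.9 Mz -0.03 j7 -0.75
   t 6.20 ang 90.89 rad 58.9mm yaw 90.11 z 0.1356 Ft 5.10 Fr 2.42 Fz 0.7 Mz 0.03 j7 -0.81
   t 6.40 ang 86.97 rad 58.9mm yaw 86.11 z 0.1356 Ft 5.26 Fr 3.21 Fz 0.5 Mz -0.01 j7 -0.86
   t 6.60 ang 83.32 rad 58.9mm yaw 82.12 z 0.1356 Ft 6.37 Fr 1.98 Fz 0.6 Mz 0.05 j7 -0.92
   t 6.80 ang 80.17 rad 58.9mm yaw 78.16 z 0.1355 Ft 7.97 Fr 2.20 Fz 2.4 Mz 0.09 j7 -0.97
   t 7.00 ang 76.98 rad 58.9mm yaw 74.19 z 0.1355 Ft 12.32 Fr 2.13 Fz 2.0 Mz 0.07 j7 -1.03
```

```bash
python3 -m creep '[{"angular":[0,0,0.25],"linear":[-0.0001,0.002,0],"jaw":0.024},{"angular":[0,0,0.25],"linear":[-0.0001,0.002,0],"jaw":0.024}]'>/dev/null; python3 log.py
python3 -m creep '[{"angular":[0,0,0.25],"linear":[-0.0001,0.002,0],"jaw":0.024},{"angular":[0,0,0.25],"linear":[-0.0001,0.002,0],"jaw":0.024}]'>/dev/null; python3 log.py
python3 -m creep '[{"angular":[0,0,0.25],"linear":[-0.0001,0.002,0],"jaw":0.024},{"angular":[0,0,0.25],"linear":[-0.0001,0.002,0],"jaw":0.024}]'>/dev/null; python3 log.py
python3 -m creep '[{"angular":[0,0,0.25],"linear":[-0.0001,0.002,0],"jaw":0.024},{"angular":[0,0,0.25],"linear":[-0.0001,0.002,0],"jaw":0.024}]'>/dev/null; python3 log.py
python3 -m creep '[{"angular":[0,0,0.25],"linear":[-0.0001,0.002,0],"jaw":0.024},{"angular":[0,0,0.25],"linear":[-0.0001,0.002,0],"jaw":0.024}]'>/dev/null; python3 log.py
python3 -m creep '[{"angular":[0,0,0.25],"linear":[-0.0001,0.002,0],"jaw":0.024},{"angular":[0,0,0.25],"linear":[-0.0001,0.002,0],"jaw":0.024}]'>/dev/null; python3 log.py
python3 -m creep '[{"angular":[0,0,0.25],"linear":[-0.0001,0.002,0],"jaw":0.024},{"angular":[0,0,0.25],"linear":[-0.0001,0.002,0],"jaw":0.024}]'>/dev/null; python3 log.py
```

```text
t 7.20 ang 73.80 rad 58.8mm yaw 70.23 z 0.1354 Ft 13.00 Fr 2.39 Fz 2.9 Mz 0.11 j7 -1.08
   t 7.40 ang 70.60 rad 58.8mm yaw 66.26 z 0.1354 Ft 16.09 Fr 2.67 Fz 4.1 Mz 0.10 j7 -1.14
   t 7.60 ang 67.37 rad 58.8mm yaw 62.30 z 0.1354 Ft 16.57 Fr 1.68 Fz 3.0 Mz 0.11 j7 -1.19
   t 7.80 ang 64.12 rad 58.8mm yaw 58.34 z 0.1354 Ft 19.08 Fr 1.83 Fz 3.3 Mz 0.13 j7 -1.25
   t 8.00 ang 60.82 rad 58.7mm yaw 54.37 z 0.1354 Ft 19.50 Fr 2.52 Fz 4.4 Mz 0.16 j7 -1.30
   t 8.20 ang 57.33 rad 58.6mm yaw 50.40 z 0.1354 Ft 20.31 Fr 3.13 Fz 2.8 Mz 0.18 j7 -1.36
   t 8.40 ang 53.52 rad 57.9mm yaw 46.41 z 0.1354 Ft 20.69 Fr 0.55 Fz 3.3 Mz 0.22 j7 -1.41
```

```bash
python3 - <<'E'
from h import *;import cv2
c=r.camera("top");a=cv2.resize(c["pixels"][140:260,230:390],(800,600),interpolation=cv2.INTER_CUBIC);cv2.imwrite("pics/t2.png",a)
c=r.camera("scene");a=cv2.resize(c["pixels"][110:290,220:460],(800,600),interpolation=cv2.INTER_CUBIC);cv2.imwrite("pics/s2.png",a)
E
python3 log.py
```

```text
t 8.50 ang 53.21 rad 58.1mm yaw 46.39 z 0.1354 Ft 18.71 Fr 0.90 Fz 2.4 Mz 0.21 j7 -1.41
```

View pics/s2.png

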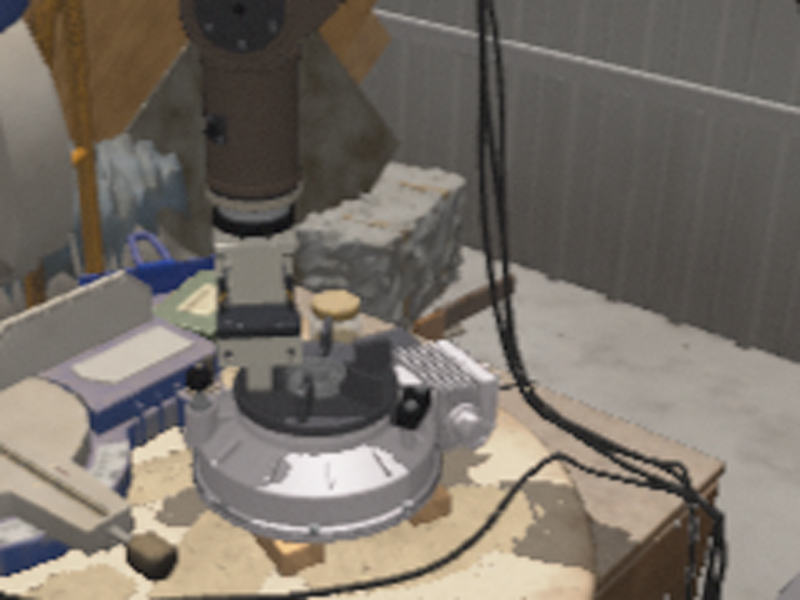

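View pics/t2.png

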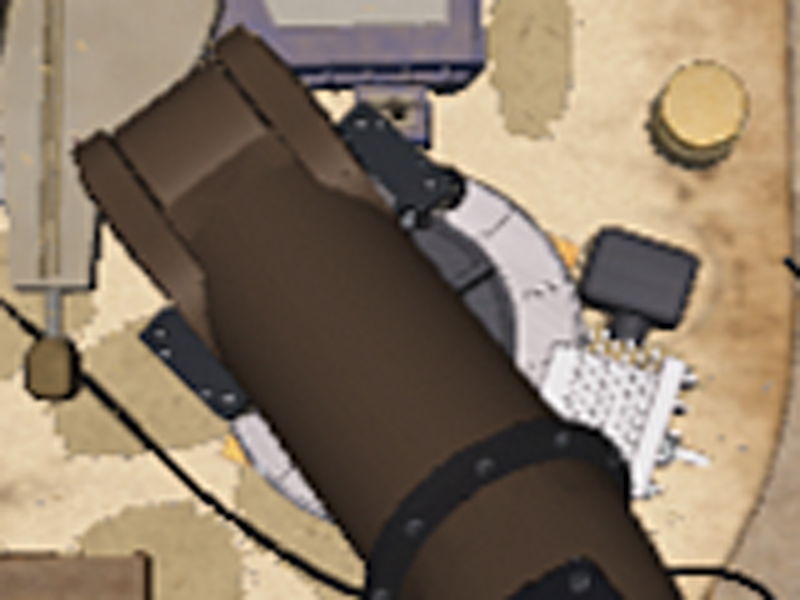

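```bash
python3 -m creep '[{"angular":[0,0,0],"linear":[0,0,0],"jaw":0.024},{"angular":[0,0,0],"linear":[0,0,0],"jaw":0.024}]'; python3 log.py
python3 - <<'E'
from h import *;import cv2
a=r.camera("wrist")["pixels"];b=r.camera("scene")["pixels"]
cv2.imwrite("pics/ws3.png",cv2.resize(np.vstack([a[100:,:],b[:260]]),(640,560)))
s=r.state();print(np.round(s['contact_force'],2),np.round(s['moment'],2))
E
```

```text
t: 8.7
tool_pos: [0.5986, 0.2339, 0.1355]
orientation: [-3.134, -0.001, 0.811]
contact_force: [-14.6, 12.8, 2.4]
gripper_width: 0.299
   t 8.70 ang 53.61 rad 58.3mm yaw 46.49 z 0.1355 Ft 19.32 Fr 1.67 Fz 2.4 Mz 0.17 j7 -1.41
[-16.19  13.45   2.16] [2.9  3.21 0.18]
```

View pics/ws3.png

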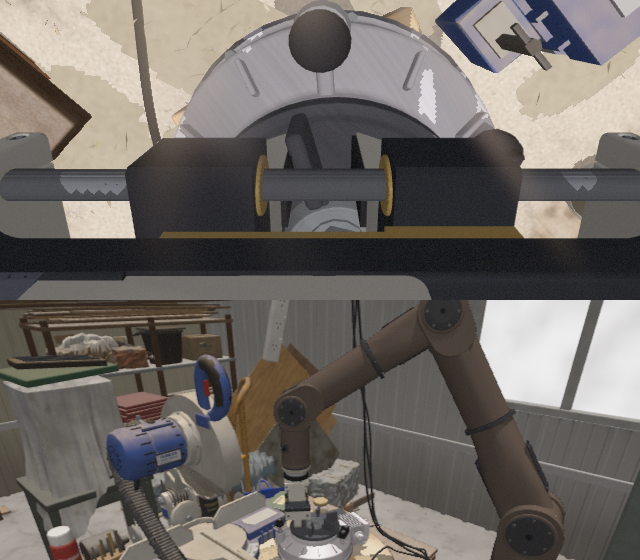

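```bash
sed -i '$a print("      M",np.round(s["moment"],2),"F",np.round(F,1))' log.py
python3 -m creep '[{"angular":[0,0,0.25],"linear":[-0.0001,0.002,0],"jaw":0.024},{"angular":[0,0,0.25],"linear":[-0.0001,0.002,0],"jaw":0.024}]'>/dev/null; python3 log.py
python3 -m creep '[{"angular":[0,0,0.25],"linear":[-0.0001,0.002,0],"jaw":0.024},{"angular":[0,0,0.25],"linear":[-0.0001,0.002,0],"jaw":0.024}]'>/dev/null; python3 log.py
python3 -m creep '[{"angular":[0,0,0.25],"linear":[-0.0001,0.002,0],"jaw":0.024},{"angular":[0,0,0.25],"linear":[-0.0001,0.002,0],"jaw":0.024}]'>/dev/null; python3 log.py
```

```text
t 9.00 ang 49.72 rad 57.0mm yaw 42.42 z 0.1353 Ft 19.32 Fr 0.09 Fz 5.3 Mz 0.20 j7 -1.47
      M [3.03 3.21 0.2 ] F [-14.7  12.6   5.3]
   t 9.20 ang 45.83 rad 56.6mm yaw 38.42 z 0.1353 Ft 19.82 Fr -3.45 Fz 3.9 Mz 0.28 j7 -1.52
      M [2.65 3.78 0.28] F [-16.6  11.3   3.9]
   t 9.40 ang 41.93 rad 56.5mm yaw 34.43 z 0.1354 Ft 21.26 Fr -3.08 Fz 2.3 Mz 0.31 j7 -1.57
      M [2.94 3.4  0.31] F [-16.5  13.8   2.3]
```

Run:
```python
from h import *;import cv2
c=r.camera("wrist");im=c["pixels"].copy()
ax=np.array([.564,.187])
for a0 in (42,46,50,54,58):
    a=np.radians(a0);p=proj(c,[*(ax+.077*np.array([np.cos(a),np.sin(a)])),.16]);cv2.circle(im,tuple(int(v) for v in p),2,(0,0,255) if a0!=50 else (0,255,0),-1)
for a0 in (-10,-14,-18,-6,-2):
    a=np.radians(a0);p=proj(c,[*(ax+.077*np.array([np.cos(a),np.sin(a)])),.16]);cv2.circle(im,tuple(int(v) for v in p),2,(0,0,255) if a0!=-10 else (0,255,0),-1)
cv2.imwrite("pics/w4.png",cv2.resize(im[60:360,120:520],(800,600)))
b=r.camera("top")["pixels"];cv2.imwrite("pics/t4.png",b)
```

```text
(no output)
```

View pics/w4.png

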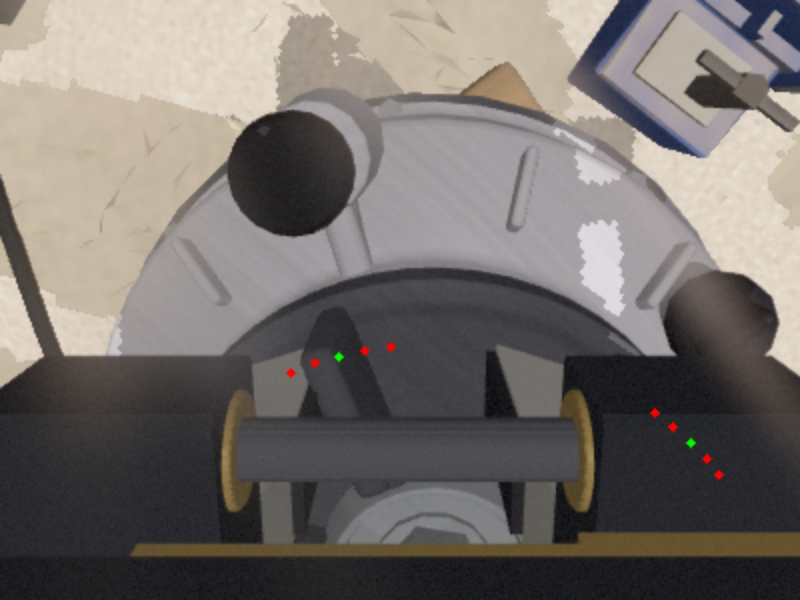

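```bash
python3 - <<'E'
from h import *
t=r.camera("top");c=r.camera("wrist")
for z in(.1,.14,.18,.2,.22,.24,.26,.28,.3):
    p=w(t,250+392/5.714-.4,160+100/5.714-.4,z);print(z,p[:2],proj(c,p))
E
python3 log.py
```

```text
0.1 [0.66322177 0.15685381] [473.34909815 216.15291892]
0.14 [0.65639231 0.1547251 ] [501.67712494 255.53916829]
0.18 [0.64956285 0.15259639] [546.26893948 317.53799159]
0.2 [0.64614812 0.15153203] [579.7741878  364.12245987]
0.22 [0.64273338 0.15046768] [626.77019321 429.46398198]
0.24 [0.63931865 0.14940332] [697.45882864 527.7468678 ]
0.26 [0.63590392 0.14833897] [815.79510096 692.27728024]
0.28 [0.63248919 0.14727461] [1054.44430947 1024.08638605]
0.3 [0.62907446 0.14621026] [1786.60818981 2042.06018936]
   t 9.60 ang 41.98 rad 56.7mm yaw 34.50 z 0.1354 Ft 20.18 Fr -1.06 Fz 1.9 Mz 0.26 j7 -1.57
      M [3.09 3.14 0.26] F [-14.3  14.3   1.9]
```

Run:
```python
import cv2,numpy as np
b=cv2.imread("pics/scene0.png")[175:275,255:388];cv2.imwrite("pics/s5.png",cv2.resize(b,(798,600),interpolation=cv2.INTER_CUBIC))
```

```text
(no output)
```

View pics/s5.png

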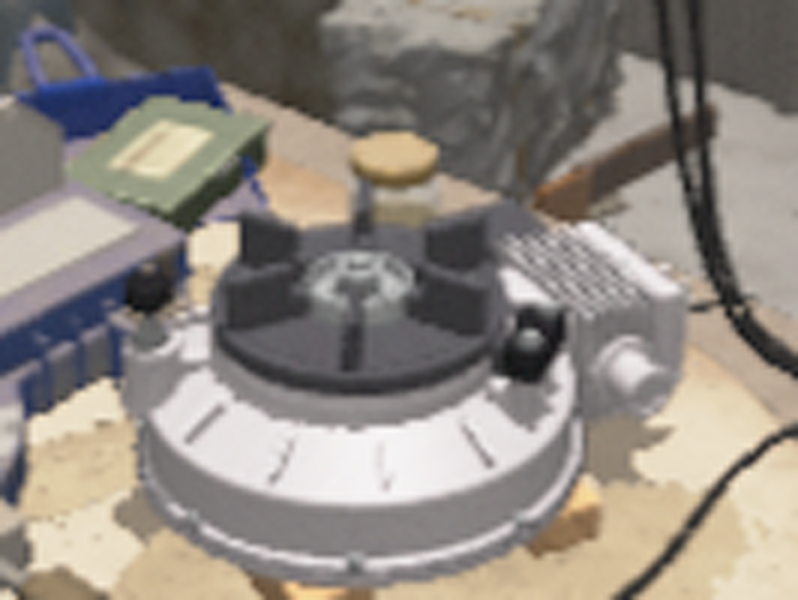

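```bash
python3 -m creep '[{"angular":[0,0,-0.25],"linear":[-0.0001,-0.002,0],"jaw":0.024},{"angular":[0,0,0],"linear":[0,0,0],"jaw":0.024}]'>/dev/null; python3 log.py
python3 -m creep '[{"angular":[0,0,-0.25],"linear":[-0.0001,-0.002,0],"jaw":0.024},{"angular":[0,0,0],"linear":[0,0,0],"jaw":0.024}]'>/dev/null; python3 log.py
python3 -m creep '[{"angular":[0,0,-0.25],"linear":[-0.0001,-0.002,0],"jaw":0.024},{"angular":[0,0,0],"linear":[0,0,0],"jaw":0.024}]'>/dev/null; python3 log.py
python3 -m creep '[{"angular":[0,0,-0.25],"linear":[-0.0001,-0.002,0],"jaw":0.024},{"angular":[0,0,0],"linear":[0,0,0],"jaw":0.024}]'; python3 log.py
```

```text
t 9.80 ang 44.34 rad 57.5mm yaw 36.60 z 0.1355 Ft 19.31 Fr 1.30 Fz 0.6 Mz 0.15 j7 -1.54
      M [3.35 2.78 0.15] F [-12.6  14.7   0.6]
   t 10.00 ang 46.33 rad 58.3mm yaw 38.60 z 0.1356 Ft 20.25 Fr 4.40 Fz -1.5 Mz 0.16 j7 -1.52
      M [3.55 2.42 0.16] F [-11.6  17.2  -1.5]
   t 10.20 ang 47.39 rad 58.8mm yaw 40.57 z 0.1356 Ft 17.85 Fr 6.52 Fz -2.7 Mz 0.11 j7 -1.49
      M [3.55 1.94 0.11] F [-8.7 16.9 -2.7]
t: 10.4
tool_pos: [0.6036, 0.2303, 0.1357]
orientation: [-3.136, -0.004, 0.742]
contact_force: [-5.7, 13.9, -3.5]
gripper_width: 0.263
   t 10.40 ang 47.56 rad 58.7mm yaw 42.49 z 0.1357 Ft 13.54 Fr 6.43 Fz -3.5 Mz 0.06 j7 -1.46
      M [2.91 1.25 0.06] F [-5.7 13.9 -3.5]
```

```bash
python3 -m creep '[{"angular":[0,0,-0.25],"linear":[-0.0001,-0.002,0],"jaw":0.024},{"angular":[0,0,0],"linear":[0,0,0],"jaw":0.024}]'>/dev/null; python3 log.py
python3 -m creep '[{"angular":[0,0,-0.25],"linear":[-0.0001,-0.002,0],"jaw":0.024},{"angular":[0,0,0],"linear":[0,0,0],"jaw":0.024}]'>/dev/null; python3 log.py
python3 -m creep '[{"angular":[0,0,-0.25],"linear":[-0.0001,-0.002,0],"jaw":0.024},{"angular":[0,0,0],"linear":[0,0,0],"jaw":0.024}]'>/dev/null; python3 log.py
python3 -m creep '[{"angular":[0,0,-0.25],"linear":[-0.0001,-0.002,0],"jaw":0.024},{"angular":[0,0,0],"linear":[0,0,0],"jaw":0.024}]'; python3 log.py
```

```text
t 10.60 ang 47.72 rad 58.1mm yaw 44.40 z 0.1359 Ft 9.81 Fr 3.84 Fz -1.4 Mz 0.04 j7 -1.44
      M [2.07 0.84 0.04] F [-4.7  9.4 -1.4]
   t 10.80 ang 47.92 rad 57.2mm yaw 46.30 z 0.1359 Ft 6.72 Fr 2.14 Fz 0.2 Mz -0.01 j7 -1.41
      M [ 1.32  0.51 -0.01] F [-3.6  6.1  0.2]
   t 11.00 ang 47.93 rad 55.7mm yaw 48.23 z 0.1358 Ft 3.51 Fr 1.08 Fz 0.0 Mz -0.04 j7 -1.38
      M [ 0.62  0.18 -0.04] F [-1.9  3.2  0. ]
t: 11.2
tool_pos: [0.5994, 0.2291, 0.1357]
orientation: [3.141, 0.0, 0.877]
contact_force: [0.1, -0.7, 0.3]
gripper_width: 0.265
   t 11.20 ang 49.94 rad 55.0mm yaw 50.26 z 0.1357 Ft -0.53 Fr -0.47 Fz 0.3 Mz -0.01 j7 -1.35
      M [ 0.03 -0.03 -0.01] F [ 0.1 -0.7  0.3]
```

```bash
cat >> log.py <<'E'
y0=np.radians(a0) if 0 else s['orientation'][2]
px=d@[np.cos(y0),np.sin(y0)];py=d@[np.sin(y0),-np.cos(y0)];h=s['gripper_width']*.0918/2;Y=h-py
from scipy.optimize import brentq
th=min(brentq(lambda q:x*np.tan(q)+.004/np.cos(q)-Y,-.3,1) for x in(px-.0095,px+.0095))
print("      width %.1f blade(if touching) %.1f"%(h*2e3,np.degrees(y0+th)))
E
python3 -m creep '[{"angular":[0,0,0.125],"linear":[0.003,0.001,0],"jaw":0.024},{"angular":[0,0,0],"linear":[0,0.001,0],"jaw":0.024}]' 50 >/dev/null; python3 log.py
python3 -m creep '[{"angular":[0,0,0.125],"linear":[0,0.001,0],"jaw":0.024},{"angular":[0,0,0],"linear":[0,0,0],"jaw":0.024}]'>/dev/null; python3 log.py
python3 -m creep '[{"angular":[0,0,0.125],"linear":[0,0.001,0],"jaw":0.024},{"angular":[0,0,0],"linear":[0,0,0],"jaw":0.024}]'>/dev/null; python3 log.py
python3 -m creep '[{"angular":[0,0,0.125],"linear":[0,0.001,0],"jaw":0.024},{"angular":[0,0,0],"linear":[0,0,0],"jaw":0.024}]'>/dev/null; python3 log.py
python3 -m creep '[{"angular":[0,0,0.125],"linear":[0,0.001,0],"jaw":0.024},{"angular":[0,0,0],"linear":[0,0,0],"jaw":0.024}]'>/dev/null; python3 log.py
```

```text
t 11.40 ang 48.19 rad 58.6mm yaw 49.12 z 0.1358 Ft 2.00 Fr 0.95 Fz 0.3 Mz 0.03 j7 -1.37
      M [0.47 0.24 0.03] F [-0.9  2.   0.3]
      width 24.2 blade(if touching) 55.1
   t 11.60 ang 48.32 rad 58.5mm yaw 48.19 z 0.1357 Ft 2.96 Fr 0.87 Fz 1.0 Mz 0.04 j7 -1.38
      M [0.6  0.54 0.04] F [-1.6  2.6  1. ]
      width 24.1 blade(if touching) 55.0
   t 11.80 ang 48.28 rad 58.3mm yaw 47.24 z 0.1357 Ft 6.42 Fr -1.66 Fz 1.6 Mz 0.11 j7 -1.40
      M [0.84 1.18 0.11] F [-5.9  3.   1.6]
      width 23.9 blade(if touching) 54.8
   t 12.00 ang 48.15 rad 58.2mm yaw 46.28 z 0.1356 Ft 9.95 Fr -1.43 Fz 3.1 Mz 0.15 j7 -1.41
      M [1.04 1.59 0.15] F [-8.4  5.6  3.1]
      width 23.8 blade(if touching) 54.5
   t 12.20 ang 47.92 rad 58.1mm yaw 45.31 z 0.1356 Ft 11.36 Fr -2.73 Fz 3.6 Mz 0.15 j7 -1.42
      M [1.18 2.04 0.15] F [-10.3   5.6   3.6]
      width 24.0 blade(if touching) 54.2
```

Run:
```python
from h import *;import cv2
a=r.camera("wrist")["pixels"];b=r.camera("top")["pixels"];s=r.camera("scene")["pixels"]
g=lambda i:np.clip(255*(i/255.)**.5,0,255).astype(np.uint8)
A=cv2.resize(g(a)[90:340],(800,312));B=cv2.resize(g(b)[150:250,250:390],(400,286),interpolation=cv2.INTER_CUBIC);C=cv2.resize(g(s)[165:265,255:395],(400,286),interpolation=cv2.INTER_CUBIC)
cv2.imwrite("pics/m6.png",np.vstack([A,np.hstack([B,C])]))
```

```text
(no output)
```

View pics/m6.png

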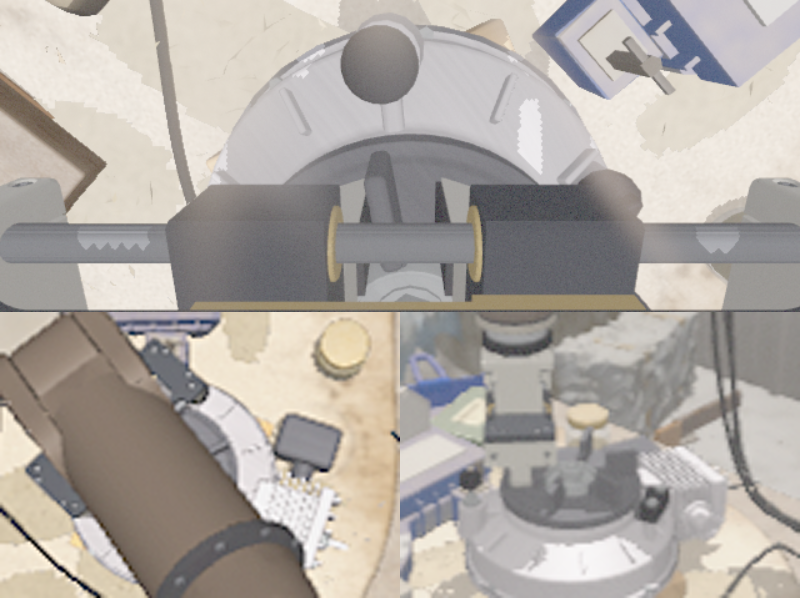

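```bash
python3 -m creep '[{"angular":[0,0,0.125],"linear":[0,0.001,0],"jaw":0.024},{"angular":[0,0,0],"linear":[0,0,0],"jaw":0.024}]'>/dev/null; python3 log.py
python3 -m creep '[{"angular":[0,0,0],"linear":[0,0.001,0],"jaw":0.024},{"angular":[0,0,0],"linear":[0,0,0],"jaw":0.024}]'>/dev/null; python3 log.py
python3 -m creep '[{"angular":[0,0,0],"linear":[0,0.001,0],"jaw":0.024},{"angular":[0,0,0],"linear":[0,0,0],"jaw":0.024}]'>/dev/null; python3 log.py
python3 -m creep '[{"angular":[0,0,0],"linear":[0,0.001,0],"jaw":0.024},{"angular":[0,0,0],"linear":[0,0,0],"jaw":0.024}]'>/dev/null; python3 log.py
python3 -m creep '[{"angular":[0,0,0],"linear":[0,0.001,0],"jaw":0.024},{"angular":[0,0,0],"linear":[0,0,0],"jaw":0.024}]'>/dev/null; python3 log.py
```

```text
t 12.55 ang 47.71 rad 58.0mm yaw 44.34 z 0.1356 Ft 13.05 Fr -3.70 Fz 4.3 Mz 0.21 j7 -1.44
      M [1.41 2.45 0.21] F [-12.1   6.    4.3]
      width 23.9 blade(if touching) 53.8
   t 12.75 ang 47.41 rad 58.0mm yaw 44.41 z 0.1355 Ft 14.79 Fr -3.25 Fz 4.5 Mz 0.17 j7 -1.43
      M [1.62 2.7  0.17] F [-13.1   7.6   4.5]
      width 24.3 blade(if touching) 53.8
   t 12.95 ang 47.12 rad 58.1mm yaw 44.44 z 0.1355 Ft 15.51 Fr -3.89 Fz 5.1 Mz 0.24 j7 -1.43
      M [1.83 2.96 0.24] F [-14.    7.7   5.1]
      width 24.2 blade(if touching) 53.5
   t 13.15 ang 46.80 rad 58.1mm yaw 44.47 z 0.1355 Ft 17.58 Fr -4.29 Fz 5.8 Mz 0.21 j7 -1.43
      M [2.07 3.29 0.21] F [-15.8   8.9   5.8]
      width 23.9 blade(if touching) 53.1
   t 13.35 ang 46.56 rad 58.2mm yaw 44.50 z 0.1355 Ft 18.56 Fr -4.05 Fz 5.8 Mz 0.25 j7 -1.43
      M [2.35 3.48 0.25] F [-16.3   9.8   5.8]
      width 24.3 blade(if touching) 53.1
```

```bash
python3 -m creep '[{"angular":[0,0,0],"linear":[0,-0.01,0],"jaw":0.024},{"angular":[0,0,0],"linear":[0,0,0],"jaw":0.024}]'>/dev/null; python3 log.py
python3 -m creep '[{"angular":[0,0,0],"linear":[0,0,-0.03],"jaw":0.024},{"angular":[0,0,0],"linear":[0,0,-0.04],"jaw":0.024},{"angular":[0,0,0],"linear":[0,0,-0.015],"jaw":0.024},{"angular":[0,0,0],"linear":[0,0,0],"jaw":0.024}]'; python3 log.py
python3 goto.py .5064 .1941 .22 173
python3 - <<'E'
from h import *;import cv2
cv2.imwrite("pics/w7.png",r.camera("wrist")["pixels"])
E
```

```text
t 13.55 ang 50.36 rad 58.9mm yaw 44.29 z 0.1358 Ft -0.16 Fr -0.04 Fz 0.5 Mz -0.01 j7 -1.45
      M [-0.05 -0.03 -0.01] F [ 0.1 -0.1  0.5]
      width 23.9 blade(if touching) 56.0
t: 13.95
tool_pos: [0.6044, 0.2311, 0.2238]
orientation: [3.138, -0.005, 0.77]
contact_force: [0.3, -0.5, -0.2]
gripper_width: 0.261
   t 13.95 ang 47.45 rad 59.8mm yaw 44.11 z 0.2238 Ft -0.55 Fr -0.19 Fz -0.2 Mz -0.02 j7 -1.41
      M [ 0.01 -0.01 -0.02] F [ 0.3 -0.5 -0.2]
      width 23.9 blade(if touching) 53.5
t 13.95 lin [-0.0961 -0.0417  0.0032] ang/8deg [ 5.3000e-02  7.0000e-03 -1.6111e+01] F [ 0.3 -0.5 -0.2] j [-0.2   0.5  -0.38  1.5   0.2   1.17 -1.41]
```

```bash
python3 -m creep '[{"angular":[0,0,0],"linear":[-0.032,-0.014,0],"jaw":0.024},{"angular":[0,0,0],"linear":[-0.032,-0.014,0],"jaw":0.024},{"angular":[0,0,0],"linear":[-0.032,-0.014,0],"jaw":0.024},{"angular":[0,0,-1],"linear":[0,0,0],"jaw":0.024},{"angular":[0,0,-1],"linear":[0,0,0],"jaw":0.024},{"angular":[0,0,-1],"linear":[0,0,0],"jaw":0.024},{"angular":[0,0,-1],"linear":[0,0,0],"jaw":0.024},{"angular":[0,0,-1],"linear":[0,0,0],"jaw":0.024},{"angular":[0,0,-1],"linear":[0,0,0],"jaw":0.024},{"angular":[0,0,-1],"linear":[0,0,0],"jaw":0.024},{"angular":[0,0,-1],"linear":[0,0,0],"jaw":0.024},{"angular":[0,0,-1],"linear":[0,0,0],"jaw":0.024}]'
python3 -m creep '[{"angular":[0,0,-1],"linear":[0,0,0],"jaw":0.024},{"angular":[0,0,-1],"linear":[0,0,0],"jaw":0.024},{"angular":[0,0,-1],"linear":[0,0,0],"jaw":0.024},{"angular":[0,0,-1],"linear":[0,0,0],"jaw":0.024},{"angular":[0,0,-1],"linear":[0,0,0],"jaw":0.024},{"angular":[0,0,-1],"linear":[0,0,0],"jaw":0.024},{"angular":[0,0,-1],"linear":[0,0,0],"jaw":0.024},{"angular":[0,0,0],"linear":[0,0,0],"jaw":0.024},{"angular":[0,0,0],"linear":[0,0,0],"jaw":0.024}]'
python3 goto.py .5064 .1941 .135 173
python3 - <<'E'
from h import *;import cv2
c=r.camera("wrist");im=c["pixels"].copy();cv2.imwrite("pics/w8raw.png",im)
ax=np.array([.564,.187])
for k in range(6):
  for o in(-4,0,4):
    a=np.radians(53+60*k+o);p=proj(c,[*(ax+.077*np.array([np.cos(a),np.sin(a)])),.16]);cv2.circle(im,tuple(int(v) for v in p),1,(0,0,255) if o else (0,255,0),-1)
a=np.clip(255*(im/255.)**.6,0,255).astype(np.uint8)
cv2.imwrite("pics/w8.png",cv2.resize(a[100:360,140:520],(800,548)))
E
```

```text
t: 15.2
tool_pos: [0.5037, 0.1935, 0.2192]
orientation: [-3.139, 0.0, 2.033]
contact_force: [0.3, -0.6, -0.1]
gripper_width: 0.267
t: 16.1
tool_pos: [0.5038, 0.194, 0.2197]
orientation: [-3.141, -0.001, 3.001]
contact_force: [-0.1, 1.1, 0.4]
gripper_width: 0.264
t 16.1 lin [-0.0026  0.0005  0.0847] ang/8deg [-0.004 -0.01  -0.132] F [-0.1  1.1  0.4] j [ 0.19  0.45 -0.9   1.74  0.39  1.14  0.6 ]
```

View pics/w8.png

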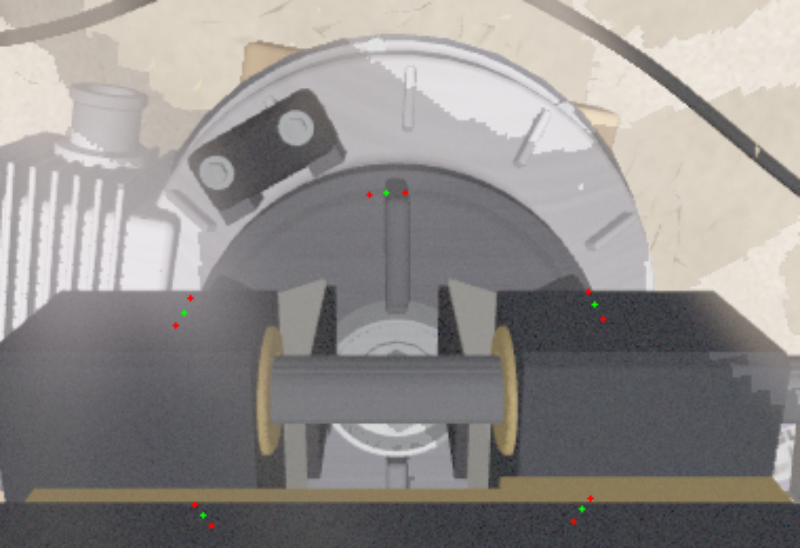

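```bash
python3 -m creep '[{"angular":[0,0,0],"linear":[-0.0026,0,0.03],"jaw":0.024},{"angular":[0,0,0],"linear":[0,0,0.025],"jaw":0.024},{"angular":[0,0,0],"linear":[0,0,0.015],"jaw":0.024},{"angular":[0,0,0],"linear":[0,0,0.012],"jaw":0.024},{"angular":[0,0,0],"linear":[0,0,0],"jaw":0.024}]'>/dev/null; python3 log.py
python3 -m creep '[{"angular":[0,0,0.125],"linear":[0,0.002,0],"jaw":0.024},{"angular":[0,0,0.125],"linear":[0,0.002,0],"jaw":0.024},{"angular":[0,0,0],"linear":[0,0,0],"jaw":0.024}]'>/dev/null; python3 log.py
python3 -m creep '[{"angular":[0,0,0.125],"linear":[0,0.002,0],"jaw":0.024},{"angular":[0,0,0],"linear":[0,0,0],"jaw":0.024}]'>/dev/null; python3 log.py
python3 -m creep '[{"angular":[0,0,0.125],"linear":[0,0.001,0],"jaw":0.024},{"angular":[0,0,0],"linear":[0,0,0],"jaw":0.024}]'>/dev/null; python3 log.py
python3 -m creep '[{"angular":[0,0,0.125],"linear":[0,0.001,0],"jaw":0.024},{"angular":[0,0,0],"linear":[0,0,0],"jaw":0.024}]'>/dev/null; python3 log.py
python3 -m creep '[{"angular":[0,0,0.125],"linear":[0,0.001,0],"jaw":0.024},{"angular":[0,0,0],"linear":[0,0,0],"jaw":0.024}]'>/dev/null; python3 log.py
python3 -m creep '[{"angular":[0,0,0.125],"linear":[0,0.001,0],"jaw":0.024},{"angular":[0,0,0],"linear":[0,0,0],"jaw":0.024}]'>/dev/null; python3 log.py
```

```text
t 16.65 ang 173.19 rad 58.5mm yaw 172.18 z 0.1375 Ft 0.35 Fr 0.32 Fz 0.3 Mz 0.01 j7 0.52
      M [ 0.13 -0.18  0.01] F [-0.4 -0.3  0.3]
      width 23.9 blade(if touching) 179.7
   t 16.95 ang 167.92 rad 57.7mm yaw 170.17 z 0.1397 Ft -0.52 Fr -0.53 Fz -0.1 Mz -0.00 j7 0.49
      M [ 0.06 -0.18 -0.  ] F [ 0.6  0.4 -0.1]
      width 23.8 blade(if touching) 175.0
   t 17.15 ang 166.42 rad 58.0mm yaw 169.17 z 0.1391 Ft 0.34 Fr 1.57 Fz 0.5 Mz -0.05 j7 0.47
      M [ 0.08 -0.11 -0.05] F [-1.6  0.   0.5]
      width 23.9 blade(if touching) 173.5
   t 17.35 ang 165.73 rad 58.1mm yaw 168.17 z 0.1388 Ft 0.51 Fr 0.23 Fz 0.3 Mz -0.03 j7 0.45
      M [ 0.08 -0.14 -0.03] F [-0.4 -0.4  0.3]
      width 23.7 blade(if touching) 172.7
   t 17.55 ang 164.74 rad 58.2mm yaw 167.16 z 0.1387 Ft -0.36 Fr -0.13 Fz -0.0 Mz 0.00 j7 0.44
      M [ 0.04 -0.09  0.  ] F [ 0.2  0.3 -0. ]
      width 23.8 blade(if touching) 171.8
   t 17.75 ang 163.73 rad 58.2mm yaw 166.17 z 0.1387 Ft -0.22 Fr -0.17 Fz 0.3 Mz -0.04 j7 0.42
      M [ 0.06 -0.17 -0.04] F [0.2 0.2 0.3]
      width 24.3 blade(if touching) 170.9
   t 17.95 ang 163.03 rad 58.2mm yaw 165.16 z 0.1387 Ft 0.33 Fr -0.37 Fz 1.0 Mz 0.00 j7 0.40
      M [-0.01 -0.12  0.  ] F [ 0.3 -0.4  1. ]
      width 24.2 blade(if touching) 170.2
```

```bash
python3 -m creep '[{"angular":[0,0,0.125],"linear":[0,0.001,0],"jaw":0.024},{"angular":[0,0,0],"linear":[0,0,0],"jaw":0.024}]'>/dev/null; python3 log.py
python3 -m creep '[{"angular":[0,0,0.125],"linear":[0,0.001,0],"jaw":0.024},{"angular":[0,0,0],"linear":[0,0,0],"jaw":0.024}]'>/dev/null; python3 log.py
python3 -m creep '[{"angular":[0,0,0.125],"linear":[0,0.001,0],"jaw":0.024},{"angular":[0,0,0],"linear":[0,0,0],"jaw":0.024}]'>/dev/null; python3 log.py
python3 -m creep '[{"angular":[0,0,0.125],"linear":[0,0.001,0],"jaw":0.024},{"angular":[0,0,0],"linear":[0,0,0],"jaw":0.024}]'>/dev/null; python3 log.py
python3 -m creep '[{"angular":[0,0,0.125],"linear":[0,0.001,0],"jaw":0.024},{"angular":[0,0,0],"linear":[0,0,0],"jaw":0.024}]'>/dev/null; python3 log.py
```

```text
t 18.15 ang 162.65 rad 58.1mm yaw 164.14 z 0.1386 Ft 4.14 Fr -1.80 Fz 1.0 Mz 0.06 j7 0.39
      M [-0.71 -0.06  0.06] F [ 0.5 -4.5  1. ]
      width 24.2 blade(if touching) 169.7
   t 18.35 ang 162.25 rad 57.9mm yaw 163.11 z 0.1385 Ft 6.70 Fr -1.53 Fz 3.3 Mz 0.07 j7 0.37
      M [-1.3  -0.    0.07] F [-0.6 -6.8  3.3]
      width 24.4 blade(if touching) 169.3
   t 18.55 ang 161.96 rad 57.8mm yaw 162.09 z 0.1385 Ft 8.05 Fr -2.56 Fz 3.7 Mz 0.14 j7 0.35
      M [-1.79  0.13  0.14] F [-0.1 -8.5  3.7]
      width 24.0 blade(if touching) 168.7
   t 18.75 ang 161.71 rad 57.6mm yaw 161.06 z 0.1384 Ft 10.70 Fr -1.29 Fz 6.0 Mz 0.14 j7 0.34
      M [-2.26  0.24  0.14] F [ -2.1 -10.6   6. ]
      width 23.9 blade(if touching) 168.3
   t 18.95 ang 161.47 rad 57.5mm yaw 160.04 z 0.1383 Ft 13.30 Fr -1.40 Fz 7.6 Mz 0.18 j7 0.32
      M [-2.82  0.42  0.18] F [ -2.9 -13.1   7.6]
      width 24.0 blade(if touching) 168.0
```

```bash
python3 - <<'E'
from h import *;import cv2
from scipy.spatial.transform import Rotation as R
def M(p,q):
    T=np.eye(4);T[:3,:3]=R.from_euler('xyz',q).as_matrix();T[:3,3]=p;return T
s=r.state();c=r.camera("wrist");X=np.linalg.inv(M(s['tool_pos'],s['orientation']))@np.array(c["cam_to_world"])
c7={"K":c["K"],"cam_to_world":M([0.6044,0.2311,0.2238],[3.138,-.005,.770])@X}
for z in(.15,.146,.138):print(z,proj(c7,[.6346,.2751,z]))
k=np.array([.6346,.2751]);
for z in (.15,.138):print('radius px',z,np.linalg.norm(proj(c7,[k[0]+.0135*.72,k[1]-.0135*.69,z])-proj(c7,[*k,z])))
g=cv2.cvtColor(cv2.imread("pics/w7.png"),cv2.COLOR_BGR2GRAY)
u,v=proj(c7,[*k,.15]).astype(int);y0=max(v-60,0);roi=(g[y0:v+60,u-70:u+70]<55).astype(np.uint8)
n,l,st,ce=cv2.connectedComponentsWithStats(roi)
for i in range(1,n):
    if st[i,4]>300:print(st[i],ce[i]+[u-70,y0])
E
python3 log.py
```

```text
0.15 [307.08610697 134.40100958]
0.146 [307.33578315 133.95884287]
0.138 [307.81096356 133.11731701]
radius px 0.15 20.268031909418088
radius px 0.138 19.286859466008632
   t 19.00 ang 161.45 rad 57.5mm yaw 160.06 z 0.1383 Ft 12.43 Fr -1.95 Fz 6.9 Mz 0.11 j7 0.32
      M [-2.76  0.44  0.11] F [ -2.1 -12.4   6.9]
      width 23.9 blade(if touching) 168.0
```

```bash
python3 -m creep '[{"angular":[0,0,0],"linear":[0,0.002,0],"jaw":0.024},{"angular":[0,0,0],"linear":[0,0,0],"jaw":0.024}]'>/dev/null; python3 log.py
python3 -m creep '[{"angular":[0,0,0],"linear":[0,0.002,0],"jaw":0.024},{"angular":[0,0,0],"linear":[0,0,0],"jaw":0.024}]'>/dev/null; python3 log.py
python3 -m creep '[{"angular":[0,0,0],"linear":[0,0.002,0],"jaw":0.024},{"angular":[0,0,0],"linear":[0,0,0],"jaw":0.024}]'>/dev/null; python3 log.py
python3 -m creep '[{"angular":[0,0,0],"linear":[0,0,0],"jaw":0.024},{"angular":[0,0,0],"linear":[0,0,0],"jaw":0.024},{"angular":[0,0,0],"linear":[0,0,0],"jaw":0.024},{"angular":[0,0,0],"linear":[0,0,0],"jaw":0.024},{"angular":[0,0,0],"linear":[0,0,0],"jaw":0.024},{"angular":[0,0,0],"linear":[0,0,0],"jaw":0.024},{"angular":[0,0,0],"linear":[0,0,0],"jaw":0.024},{"angular":[0,0,0],"linear":[0,0,0],"jaw":0.024}]'>/dev/null; python3 log.py
```

```text
t 19.20 ang 158.89 rad 58.0mm yaw 160.09 z 0.1384 Ft 7.41 Fr -0.73 Fz 5.3 Mz 0.08 j7 0.32
      M [-1.75  0.44  0.08] F [-2.  -7.2  5.3]
      width 23.9 blade(if touching) 165.8
   t 19.40 ang 157.00 rad 58.4mm yaw 160.12 z 0.1383 Ft 11.62 Fr -0.39 Fz 6.7 Mz 0.16 j7 0.32
      M [-2.34  0.81  0.16] F [ -4.2 -10.9   6.7]
      width 23.9 blade(if touching) 164.2
   t 19.60 ang 156.06 rad 58.5mm yaw 160.09 z 0.1382 Ft 15.18 Fr -0.70 Fz 10.1 Mz 0.15 j7 0.31
      M [-3.08  1.34  0.15] F [ -5.5 -14.2  10.1]
      width 24.4 blade(if touching) 163.5
   t 20.40 ang 156.09 rad 58.6mm yaw 160.09 z 0.1382 Ft 15.48 Fr 0.43 Fz 9.4 Mz 0.18 j7 0.31
      M [-3.    1.25  0.18] F [ -6.7 -14.    9.4]
      width 23.9 blade(if touching) 163.3
```

```bash
python3 -m creep '[{"angular":[0,0,0.125],"linear":[0,0.001,0],"jaw":0.024},{"angular":[0,0,0],"linear":[0,0,0],"jaw":0.024}]'>/dev/null; python3 log.py
python3 -m creep '[{"angular":[0,0,0.125],"linear":[0,0.001,0],"jaw":0.024},{"angular":[0,0,0],"linear":[0,0,0],"jaw":0.024}]'>/dev/null; python3 log.py
python3 -m creep '[{"angular":[0,0,0.125],"linear":[0,0.001,0],"jaw":0.024},{"angular":[0,0,0],"linear":[0,0,0],"jaw":0.024}]'>/dev/null; python3 log.py
python3 -m creep '[{"angular":[0,0,0.125],"linear":[0,0.001,0],"jaw":0.024},{"angular":[0,0,0],"linear":[0,0,0],"jaw":0.024}]'>/dev/null; python3 log.py
```

```text
t 20.60 ang 154.03 rad 58.9mm yaw 159.08 z 0.1383 Ft 8.41 Fr -0.84 Fz 3.5 Mz 0.05 j7 0.30
      M [-1.55  0.67  0.05] F [-2.9 -7.9  3.5]
      width 24.3 blade(if touching) 161.6
   t 20.80 ang 152.59 rad 59.0mm yaw 158.10 z 0.1383 Ft 9.24 Fr -0.38 Fz 4.8 Mz 0.14 j7 0.28
      M [-1.84  0.65  0.14] F [-3.9 -8.4  4.8]
      width 23.6 blade(if touching) 159.9
   t 21.00 ang 152.09 rad 58.9mm yaw 157.09 z 0.1383 Ft 10.77 Fr -1.60 Fz 6.8 Mz 0.13 j7 0.27
      M [-2.23  0.81  0.13] F [ -3.6 -10.3   6.8]
      width 24.3 blade(if touching) 159.6
   t 21.20 ang 151.78 rad 58.8mm yaw 156.07 z 0.1382 Ft 12.81 Fr -1.14 Fz 8.3 Mz 0.08 j7 0.25
      M [-2.74  0.96  0.08] F [ -5.  -11.8   8.3]
      width 24.1 blade(if touching) 159.1
```

```bash
python3 -m creep '[{"angular":[0,0,0.125],"linear":[0,0.001,0],"jaw":0.024}]'>/dev/null; python3 log.py
python3 -m creep '[{"angular":[0,0,0.125],"linear":[0,0.001,0],"jaw":0.024}]'>/dev/null; python3 log.py
python3 -m creep '[{"angular":[0,0,0.125],"linear":[0,0.001,0],"jaw":0.024}]'>/dev/null; python3 log.py
```

```text
t 21.30 ang 151.47 rad 58.6mm yaw 155.08 z 0.1381 Ft 17.90 Fr -2.02 Fz 10.8 Mz 0.13 j7 0.23
      M [-3.57  1.21  0.13] F [ -6.8 -16.7  10.8]
      width 24.1 blade(if touching) 158.7
   t 21.40 ang 149.39 rad 59.0mm yaw 154.06 z 0.1383 Ft 9.73 Fr -2.61 Fz 4.0 Mz 0.08 j7 0.22
      M [-2.21  0.59  0.08] F [-2.7 -9.7  4. ]
      width 23.7 blade(if touching) 156.6
   t 21.50 ang 148.26 rad 59.1mm yaw 153.07 z 0.1382 Ft 11.57 Fr -2.99 Fz 5.8 Mz 0.17 j7 0.20
      M [-2.45  0.71  0.17] F [ -3.5 -11.4   5.8]
      width 24.0 blade(if touching) 155.6
```

```bash
python3 -m creep '[{"angular":[0,0,0],"linear":[0,-0.002,0],"jaw":0.024},{"angular":[0,0,0],"linear":[0,0,0],"jaw":0.024}]'>/dev/null; python3 log.py
python3 -m creep '[{"angular":[0,0,0],"linear":[0,-0.002,0],"jaw":0.024},{"angular":[0,0,0],"linear":[0,0,0],"jaw":0.024}]'>/dev/null; python3 log.py
python3 -m creep '[{"angular":[0,0,0],"linear":[0,-0.002,0],"jaw":0.024},{"angular":[0,0,0],"linear":[0,0,0],"jaw":0.024}]'>/dev/null; python3 log.py
python3 -m creep '[{"angular":[0,0,0],"linear":[0,-0.002,0],"jaw":0.024},{"angular":[0,0,0],"linear":[0,0,0],"jaw":0.024}]'>/dev/null; python3 log.py
```

```text
t 21.70 ang 148.35 rad 59.3mm yaw 153.16 z 0.1385 Ft 5.19 Fr -2.64 Fz 1.0 Mz 0.10 j7 0.20
      M [-1.18 -0.05  0.1 ] F [-0.5 -5.8  1. ]
      width 24.2 blade(if touching) 155.8
   t 21.90 ang 148.73 rad 60.1mm yaw 153.23 z 0.1389 Ft 0.03 Fr 0.01 Fz 0.9 Mz 0.03 j7 0.21
      M [-0.04 -0.12  0.03] F [-0.  -0.   0.9]
      width 24.0 blade(if touching) 155.9
   t 22.10 ang 151.02 rad 59.8mm yaw 153.23 z 0.1388 Ft 0.53 Fr -0.16 Fz 0.2 Mz 0.02 j7 0.21
      M [ 0.06 -0.17  0.02] F [-0.1 -0.5  0.2]
      width 24.0 blade(if touching) 157.9
   t 22.30 ang 153.30 rad 59.5mm yaw 153.21 z 0.1387 Ft 0.52 Fr -0.57 Fz 0.1 Mz 0.02 j7 0.21
      M [ 0.05 -0.17  0.02] F [ 0.3 -0.7  0.1]
      width 23.8 blade(if touching) 159.8
```

```bash
python3 -m creep '[{"angular":[0,0,0],"linear":[0,0,-0.03],"jaw":0.024},{"angular":[0,0,0],"linear":[0,0,-0.04],"jaw":0.0},{"angular":[0,0,0],"linear":[0,0,-0.01],"jaw":0.0},{"angular":[0,0,0],"linear":[0,0,0],"jaw":0.0}]'; python3 goto.py .6346 .2751 .2 153
```

```text
t: 22.7
tool_pos: [0.5118, 0.2146, 0.2204]
orientation: [3.139, 0.002, 2.674]
contact_force: [-0.2, -0.7, -0.7]
gripper_width: 0.049
t 22.7 lin [-0.0823  0.1093  0.0209] ang/8deg [0.019 0.017 0.025] F [-0.2 -0.7 -0.7] j [ 0.09  0.44 -0.81  1.71  0.35  1.13  0.28]
```

```bash
python3 -m creep '[{"angular":[0,0,0],"linear":[-0.0206,0.0273,0],"jaw":0.0},{"angular":[0,0,0],"linear":[-0.0206,0.0273,0],"jaw":0.0},{"angular":[0,0,0],"linear":[-0.0206,0.0273,0],"jaw":0.0},{"angular":[0,0,0],"linear":[-0.0206,0.0273,0],"jaw":0.0},{"angular":[0,0,0],"linear":[0,0,0.02],"jaw":0.0},{"angular":[0,0,0],"linear":[0,0,0.02],"jaw":0.0},{"angular":[0,0,0],"linear":[0,0,0.015],"jaw":0.0},{"angular":[0,0,0],"linear":[0,0,0],"jaw":0.0},{"angular":[0,0,0],"linear":[0,0,0],"jaw":0.0}]'; python3 goto.py .6346 .2751 .155 153
python3 - <<'E'
from h import *;import cv2
c=r.camera("wrist");cv2.imwrite("pics/w9raw.png",c["pixels"])
print(proj(c,[.6346,.2751,.15]),proj(c,[.564,.187,.153]))
E
```

```text
t: 23.6
tool_pos: [0.6334, 0.274, 0.1634]
orientation: [-3.141, -0.001, 2.674]
contact_force: [0.2, -0.3, 0.5]
gripper_width: 0.005
t 23.6 lin [-0.0006  0.0015  0.0084] ang/8deg [-0.005 -0.004  0.028] F [ 0.2 -0.3  0.5] j [-0.07  0.7  -0.72  1.43  0.47  1.19  0.26]
[326.04383604 243.26075818] [108.6793804  202.59381131]
```

```bash
cat > z.py <<'E'
from h import *
s=r.state();print('   t %.2f'%s['t'],np.round(s['tool_pos'],4),'F',np.round(s['contact_force'],1))
E
python3 -m creep '[{"angular":[0,0,0],"linear":[0,0,0.004],"jaw":0.0},{"angular":[0,0,0],"linear":[0,0,0.004],"jaw":0.0},{"angular":[0,0,0],"linear":[0,0,0.004],"jaw":0.0}]' >/dev/null; python3 z.py
python3 -m creep '[{"angular":[0,0,0],"linear":[0,0,0.0015],"jaw":0.0},{"angular":[0,0,0],"linear":[0,0,0.0015],"jaw":0.0}]' >/dev/null; python3 z.py
python3 -m creep '[{"angular":[0,0,0],"linear":[0,0,0.0015],"jaw":0.0},{"angular":[0,0,0],"linear":[0,0,0],"jaw":0.0}]' >/dev/null; python3 z.py
python3 -m creep '[{"angular":[0,0,0],"linear":[0,0,0.0015],"jaw":0.0},{"angular":[0,0,0],"linear":[0,0,0],"jaw":0.0}]' >/dev/null; python3 z.py
python3 -m creep '[{"angular":[0,0,0],"linear":[0,0,0.0015],"jaw":0.0},{"angular":[0,0,0],"linear":[0,0,0],"jaw":0.0}]' >/dev/null; python3 z.py
```

```text
t 23.95 [0.6338 0.2742 0.1519] F [-0.7 -0.1 -0.1]
   t 24.15 [0.6336 0.2741 0.1488] F [-1.8 -0.5  2.8]
   t 24.35 [0.6337 0.2742 0.1471] F [ 0.8 -0.7 -0.1]
   t 24.55 [0.6338 0.2742 0.1456] F [-0.3 -0.4  0.9]
   t 24.75 [0.6338 0.2743 0.1441] F [-0.9  0.5  1.1]
```

```bash
python3 -m creep '[{"angular":[0,0,0],"linear":[0,0,0.0015],"jaw":0.0}]' >/dev/null; python3 z.py
python3 -m creep '[{"angular":[0,0,0],"linear":[0,0,0.0015],"jaw":0.0}]' >/dev/null; python3 z.py
python3 -m creep '[{"angular":[0,0,0],"linear":[0,0,0.0015],"jaw":0.0}]' >/dev/null; python3 z.py
python3 -m creep '[{"angular":[0,0,0],"linear":[0,0,0.0015],"jaw":0.0},{"angular":[0,0,0],"linear":[0,0,0],"jaw":0.0}]' >/dev/null; python3 z.py
python3 -m creep '[{"angular":[0,0,0],"linear":[0,0,0.001],"jaw":0.0},{"angular":[0,0,0],"linear":[0,0,0],"jaw":0.0}]' >/dev/null; python3 z.py
python3 - <<'E'
from h import *;import cv2
cv2.imwrite("pics/s9.png",r.camera("scene")["pixels"])
E
```

```text
t 24.85 [0.6337 0.2743 0.1428] F [-0.3 -0.7  2.7]
   t 24.95 [0.6338 0.2743 0.1412] F [-0.7 -1.   2.6]
   t 25.05 [0.6337 0.2743 0.1397] F [-0.6 -0.3  3. ]
   t 25.25 [0.6338 0.2743 0.1384] F [-1.5 -1.   4.4]
   t 25.45 [0.6338 0.2743 0.1383] F [-2.8 -3.  10.6]
```

```bash
python3 -m creep '[{"angular":[0,0,0],"linear":[0,0,-0.01],"jaw":0.0},{"angular":[0,0,0],"linear":[0,0,-0.03],"jaw":0.0},{"angular":[0,0,0],"linear":[-0.03,0,-0.03],"jaw":0.0},{"angular":[0,0,0],"linear":[-0.03,0,-0.03],"jaw":0.0},{"angular":[0,0,0],"linear":[0,0,0],"jaw":0.0},{"angular":[0,0,0],"linear":[0,0,0],"jaw":0.0}]'
python3 - <<'E'
from h import *;import cv2
s=r.camera("scene")["pixels"];g=lambda i,w,h:cv2.resize(i,(w,h),interpolation=cv2.INTER_CUBIC)
o=cv2.imread("pics/scene0.png");sl=np.s_[190:270,262:375]
t=r.camera("top")["pixels"];ot=cv2.imread("pics/top0.png");st=np.s_[150:280,210:390]
cv2.imwrite("pics/f.png",np.vstack([np.hstack([g(o[sl],400,283),g(s[sl],400,283)]),np.hstack([g(ot[st],400,289),g(t[st],400,289)])]))
E
```

```text
t: 26.1
tool_pos: [0.6877, 0.2471, 0.2375]
orientation: [3.141, 0.0, 2.673]
contact_force: [-0.6, 0.9, -1.0]
gripper_width: -0.0
```

View pics/f.png

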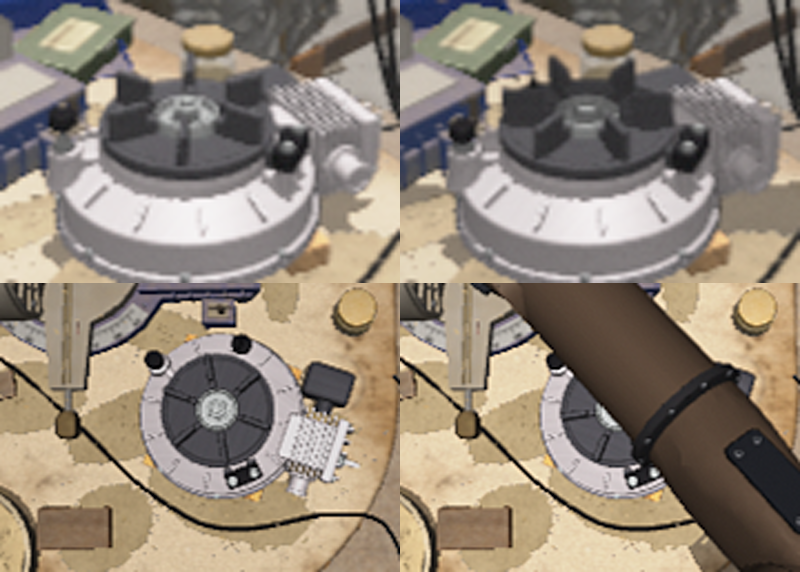

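The before/after picture shows the knob lower: it was at row ~115 in the left crop and is at ~130 in the right crop, now sitting on its boss. The wheel has turned, the jar and block are unmoved, and the arm is clear.

```bash
python3 z.py; python3 -c "
from cell import r
r.hand_in()"
```

```text
t 26.20 [0.686  0.2478 0.2361] F [-0.2  0.2  0.2]
the job is handed in; nothing more can be done
```

I turned the flywheel clockwise by its blades (about 90°, by my estimate) to just past compression. I then pressed the pin down, and it went all the way into its slot. I handed the job in at about 26 s.

**What the last checks showed**
- **Pin:** it slid down with about 3 N, passed the 146 mm level where a blocked pin would stop, and came to rest with the tip reading 138.3 mm. The highest force I read on the pin was 10.6 N.
- **Afterwards:** the tool was lifted clear and read nearly zero force. The last picture shows the knob seated lower, and the jar and sanding block where they were at the start.

**What disagreed**
- **Force near the top:** plain drag felt like the expected 5 N. In compression I measured up to about 20 N with sticking and slipping, where the description says about 12 N. Part of that came from the fingers giving way at the first, low grip setting. I did not find the cause of the rest.
- **No clear fall-off:** I never felt the resistance ease to half the drag. I worked out the stopping place from where compression began and from the wheel not springing back when released. The pin dropping fully in is what confirmed it.
- **Blade angles:** my estimates from the two places I pushed differed by about 3°.

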